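Set out the piled glaze tubs by their test tiles

ROBOT

A 6-joint arm with a two-finger parallel gripper is mounted at the origin on the work surface. World frame = base frame: x ahead of the robot, y to its left, z up, the work surface at z = 0. Lengths are in mm, angles in degrees, forces in N, time in s.
With the tool pointing down it reaches from about 225 to 875 mm from the base axis. Payload 3.4 kg.
Tool frame: the origin (TCP) lies at the very end of the fingers, on their centre line; the grasp point (between the pads) lies 19 mm behind it; z points along the fingers, y is the line along which they close (so a half turn about z gives the same grasp; the last joint's range is limited). The gripper opens to 85 mm and grips with 20 to 120 N. Pads are 22 mm wide; open, the fingers measure 114 mm over their backs; the gripper's body (76 mm by 85 mm) begins 54 mm behind the grasp point. The pads swing forward as they close: fully open they stand 13 mm farther back than shut.
Start: joints at [-6.933, 15.808, 86.224, -0, 77.962, -6.933], TCP at [575.033, -0.009, 231.328] pointing down, gripper open.
Joint ranges: [-165.64, 165.64], [-43.16, 119.46], [12.63, 154.43], [-67.54, 247.53], [6.08, 155.33], [-154.97, 154.97]. Speed limits (degrees/s): [147.25, 147.25, 180, 180, 180, 180].

INTERFACE

Orientations are given as a 3x3 rotation matrix whose columns are the frame's x, y, z axes.
In Python, from bench import manip gives the robot as it stands.
- The arm moves only by the tool play_rows, never from a script. Its argument "steps" is text: rows parted by semicolons, each of 6 numbers parted by spaces: the shift along the tool's x, y, z in mm, then the turn, a rotation vector about the tool's x, y, z in rad. In form: tx ty tz wx wy wz; .... A call has 1 to 12 rows; each row is the pose to reach, as a shift and turn from the pose commanded when the call began, along the tool's axes at that moment; what a row does not reach only later rows make up. A row lasts 1/12 s, in which the tool goes at most 41.7 mm and 7.16 degrees, less where a joint would pass 70% of its speed; a pose out of reach is approached as far as the arm can. A call with a gripper value outside its range is refused whole. "jaw" is the closure, from -1 (fully open) to 1 (shut), set as the call begins (left out, the last holds). The fingers move at their own pace and stop on an object; the grip force is fixed at half the most. Time passes only in rows, so rows that repeat a pose let the fingers close. It gives the time, the measured TCP pose, the force, the opening and the grip force at its end, in the units of the state.
- manip.read_state(): the state, without advancing time (a new reading comes with each control period).
- manip.get_image(name): name is "scene" or "side" or "wrist"; returns a dict with "color" (400x640x3 uint8, blue, green, red), "mtx" (3x3 intrinsics, pixels), "origin" and "rotation" of the camera in the world. Camera axes: x right, y down, z forward; pixel columns grow to the right and rows downward; lengths in mm; the calibration is good to about 2 mm. The wrist camera is an equidistant fisheye: a pixel r from the principal point sees the ray r / f radians off the axis. A picture is of the moment at which its call begins. There is no depth.
- manip.finish_job(): hands the job in; it is judged then, once.
Trained networks look in a picture, given as the dict that the camera call returned (one of the last four; its "shot" number tells which), for a name from the list of things; names that differ only in an ending like _2 or _b are one class to them, and where a whole thing is asked for, a point or a joint stands for the part that bears it (a point fixed in the world has none). Each returns a list of dicts, best first, with "score" (0 to 1); they miss things now and then, are a little off and sometimes report something else, mostly with a low value. They report only what shows in the picture. A call takes as long as a camera call. They do not tell look-alikes from the thing itself.
- manip.outline_of(picture, thing): "mask" (400x640 bool, what is visible of it) and "extent" ([left, top, right, bottom] in pixels, round what is visible of it).
The state is a dict: "t": time; "joint_pos": joint angles; "joint_velocities": joint speeds; "effort": joint torques, N m; "tool_pos": TCP position; "orientation": TCP orientation; "force": force on the tool from outside, world axes, zero at the start; "ft_torque": the same for the moment, N m; "width": finger opening in mm; "grasp_force": force on a finger pad.
Only numpy, scipy, OpenCV 4.12 (cv2) and the standard library are available. Lean on these libraries where they do the work, as an engineer would, in place of code of your own. Each camera call takes 0.05 s, during which the arm holds its last target. There are 200 camera calls.

TASK

Get the glazes ready for today's glazing: take the pile of four glaze tubs apart and set each tub on the plywood board that carries the test tile of its own colour, centred on the bare part of the board and square with it. Keep the tubs level, set them down rather than dropping them, and do not shift the bisque bowl and cup that stand about.

Things in the scene. Friction and masses are not known exactly. Their poses are not given: they have to be found in the camera images.
- tub_blue_centre (a point): Closed glaze tub, cobalt blue lid, paler sides: a flat box 116 mm (its x) by 58 mm (its y) by 42 mm high, 0.2 to 0.45 kg. Point: its centre, 21 mm above its underside; z up. Start: four such tubs piled two on two, crosswise, on a fixed round grey bat (10 mm thick, 200 mm wide); the two of a layer lie side by side, 34 mm apart, so each lower lid shows in the gap. Grip it across its 58 mm.
- tub_green_centre (a point): Closed glaze tub, leaf green lid, paler sides: a flat box 116 mm (its x) by 58 mm (its y) by 42 mm high, 0.2 to 0.45 kg. Point: its centre, 21 mm above its underside; z up. Start: four such tubs piled two on two, crosswise, on a fixed round grey bat (10 mm thick, 200 mm wide); the two of a layer lie side by side, 34 mm apart, so each lower lid shows in the gap. Grip it across its 58 mm.
- tub_yellow_centre (a point): Closed glaze tub, ochre yellow lid, paler sides: a flat box 116 mm (its x) by 58 mm (its y) by 42 mm high, 0.2 to 0.45 kg. Point: its centre, 21 mm above its underside; z up. Start: four such tubs piled two on two, crosswise, on a fixed round grey bat (10 mm thick, 200 mm wide); the two of a layer lie side by side, 34 mm apart, so each lower lid shows in the gap. Grip it across its 58 mm.
- tub_red_centre (a point): Closed glaze tub, deep red lid, paler sides: a flat box 116 mm (its x) by 58 mm (its y) by 42 mm high, 0.2 to 0.45 kg. Point: its centre, 21 mm above its underside; z up. Start: four such tubs piled two on two, crosswise, on a fixed round grey bat (10 mm thick, 200 mm wide); the two of a layer lie side by side, 34 mm apart, so each lower lid shows in the gap. Grip it across its 58 mm.
- place_blue (a point): Place of the blue tub: bare part of a fixed flat plywood board (170 mm along x, 78 along y, 9 thick) whose other end carries the cobalt blue test tile (34 by 58 mm, 7 mm proud, with a pale strip). Point: centre of the bare part, on the board's top; x runs along the board to the tile, whose near edge is 66 mm off (board's other end: 65 mm); z up. A tub's length lies along x, either way round.
- place_green (a point): Place of the green tub: bare part of a fixed flat plywood board (170 mm along x, 78 along y, 9 thick) whose other end carries the leaf green test tile (34 by 58 mm, 7 mm proud, with a pale strip). Point: centre of the bare part, on the board's top; x runs along the board to the tile, whose near edge is 66 mm off (board's other end: 65 mm); z up. A tub's length lies along x, either way round.
- place_yellow (a point): Place of the yellow tub: bare part of a fixed flat plywood board (170 mm along x, 78 along y, 9 thick) whose other end carries the ochre yellow test tile (34 by 58 mm, 7 mm proud, with a pale strip). Point: centre of the bare part, on the board's top; x runs along the board to the tile, whose near edge is 66 mm off (board's other end: 65 mm); z up. A tub's length lies along x, either way round.
- place_red (a point): Place of the red tub: bare part of a fixed flat plywood board (170 mm along x, 78 along y, 9 thick) whose other end carries the deep red test tile (34 by 58 mm, 7 mm proud, with a pale strip). Point: centre of the bare part, on the board's top; x runs along the board to the tile, whose near edge is 66 mm off (board's other end: 65 mm); z up. A tub's length lies along x, either way round.
- bowl_centre (a point): Pale unglazed bisque bowl, 110 mm across its rim, 62 mm high, 0.28 kg, standing loose on the table among the boards; not to be moved. Point: on its axis, half-way up (31 mm over the table).
- cup_centre (a point): Pinkish unglazed bisque cup, 76 mm across its rim, 80 mm high, 0.22 kg, standing loose at one side of the work; not to be moved. A white bottle, 64 mm thick and 134 mm high, stands at the other side. Point: on the cup's axis, half-way up (40 mm over the table).
Not all that is in view belongs to the job. Leave any pink look-alike of the part that bears place_yellow alone.

How it is judged:
By the outcome, as a careful person would: the job done as asked, in the order asked, and still so for the second after the job is handed in, with the robot touching nothing.
It also fails if it takes over 99 s, if anything falls off the work surface, if the arm or the gripper's body presses on something with over 40 N, if the wrist force passes 120 N, or if a joint passes its speed limit or range.

## Working session

There is one attempt and no reset: what is moved stays moved. The work goes in short steps, Python scripts to look and compute and a tool call to move; the robot and the scene stay as the last step left them, time stands still between calls to the robot, and variables do not carry over. Pictures are saved under pics/ and viewed, at most 14 in all, crops included, and the job is handed in when it is done.

Besides the shell and the picture viewer there is one more tool, called as name(argument=value, ...), one argument or row to a line, values as JSON. play_rows: Moves the arm, as the interface text tells. Its arguments: {"type":"object","properties":{"steps":{"type":"string"},"jaw":{"type":"number"}},"required":["steps"]}

```bash
mkdir -p pics; ls; python3 - <<'E'
from bench import manip
import cv2,numpy as np
for n in("scene","side","wrist"):
    p=manip.get_image(n); cv2.imwrite(f"pics/{n}0.png",p["color"]); print(n,p["mtx"],p["origin"],p["rotation"])
s=manip.read_state();print(s)
E
```

```text
pics
scene [[400.46162055   0.         321.56975103]
 [  0.         400.46162055 201.74059993]
 [  0.           0.           1.        ]] [ 981.78246087  241.05413802 1095.05434827] [[-0.40363236  0.78624079 -0.46787427]
 [ 0.91487334  0.35207848 -0.19760443]
 [ 0.0093638  -0.50780523 -0.86142101]]
side [[411.12803215   0.         324.17556046]
 [  0.         411.12803215 200.58476388]
 [  0.           0.           1.        ]] [   6.96485583 1140.34919175  828.26892672] [[-0.94425723 -0.14809797  0.29401579]
 [-0.3282481   0.4917168  -0.80651582]
 [-0.02512915 -0.85806852 -0.51292002]]
wrist [[309.70691629   0.         315.04141323]
 [  0.         309.70691629 200.31369501]
 [  0.           0.           1.        ]] [574.67182941  84.27631246 372.76960473] [[ 0.99999819  0.00159407 -0.00103787]
 [ 0.00116658 -0.94492032 -0.32729837]
 [-0.00150244  0.32729657 -0.94492047]]
{'t': 0.15, 'joint_pos': array([-6.93258653e+00,  1.58389015e+01,  8.62764003e+01,  1.46917441e-03,
        7.79630045e+01, -6.93380569e+00]), 'joint_velocities': array([-0.00301592, -0.11109861, -0.16077689, -0.05987777, -0.01253076,
        0.0161916 ]), 'effort': array([ 9.65923646e-04, -4.17143512e+01, -2.46032345e+01, -1.26433165e-04,
        7.58384820e-03, -3.43765259e-05]), 'tool_pos': array([5.74619672e+02, 5.20986223e-02, 2.30657400e+02]), 'orientation': array([[-1.57851869e-05,  9.99999084e-01, -1.35368323e-03],
       [ 9.99999982e-01,  1.60422085e-05,  1.89857741e-04],
       [ 1.89879283e-04, -1.35368020e-03, -9.99999066e-01]]), 'force': array([ 0.94240366, -0.77226839,  0.35342886]), 'ft_torque': array([-0.03302941,  0.01324983,  0.03269945]), 'grasp_force': 0.0, 'width': 85.539982164206}
```

View pics/scene0.png

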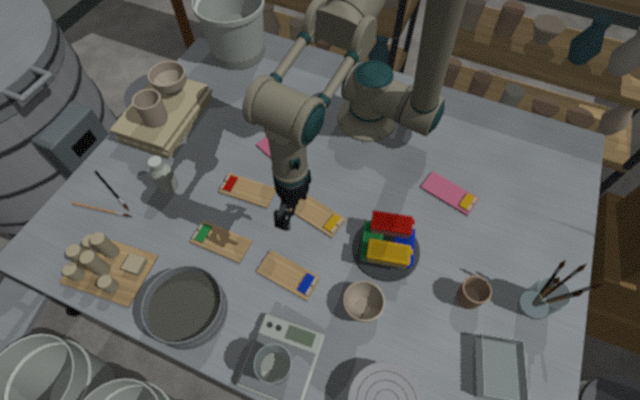

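View pics/side0.png

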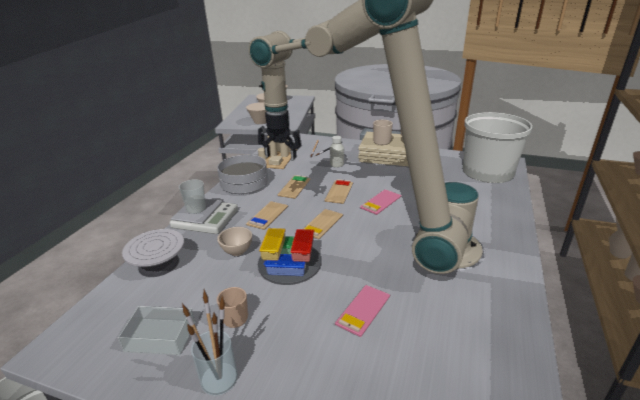

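View pics/wrist0.png

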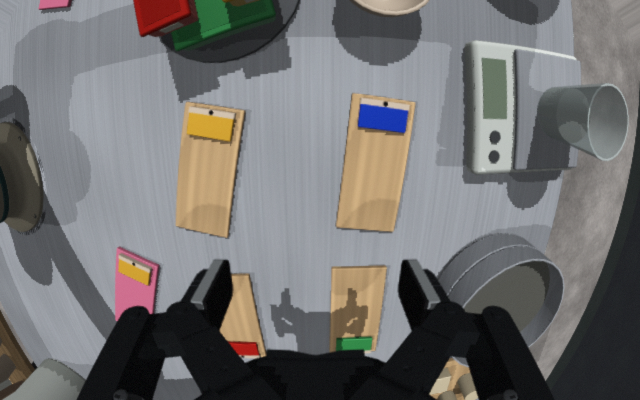

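The scene picture shows the pile at about (387,242), with red and yellow on top and green and blue below. The plywood boards are red (247,190), green (220,240), yellow (318,215) and blue (287,273). Two pink look-alikes with yellow tiles lie at (449,193) and about (268,148), so place_yellow is the bare-wood board at (318,215), which the wrist view shows at (210,168). The bowl is at (364,300) and the cup at (475,292).

```bash
cat >h.py <<'E'
from bench import manip
import cv2,numpy as np
from scipy.optimize import least_squares
from scipy.spatial import ConvexHull
def project(p,X):
    c=(X-p["origin"])@np.asarray(p["rotation"]); K=p["mtx"]
    if p["name"]=="wrist":
        r=np.hypot(c[:,0],c[:,1]); u=c[:,:2]/r[:,None]*np.arctan2(r,c[:,2])[:,None]
    else: u=c[:,:2]/c[:,2:]
    return u*[K[0,0],K[1,1]]+K[:2,2]
def ray(p,uv,z):
    K=p["mtx"]; u=(np.asarray(uv,float)-K[:2,2])/[K[0,0],K[1,1]]; r=np.hypot(*u)
    d=np.append(u/r*np.sin(r),np.cos(r)) if p["name"]=="wrist" else np.append(u,1)
    d=p["rotation"]@d; return p["origin"]+d*(z-p["origin"][2])/d[2]
def shot(n):
    p=dict(manip.get_image(n)); p["name"]=n; return p
def box(q,dims,z0,n=8):
    L,W,H=dims; c,s=np.cos(q[2]),np.sin(q[2])
    t=np.linspace(-.5,.5,n); b=np.array([(a,-.5) for a in t]+[(.5,a) for a in t]+[(-a,.5) for a in t]+[(-.5,-a) for a in t])*[L,W]
    b=b@np.array([[c,s],[-s,c]])+q[:2]
    return np.vstack([np.c_[b,np.full(len(b),z)] for z in(z0,z0+H)])
def cont(mask):
    cs,_=cv2.findContours(mask.astype(np.uint8),cv2.RETR_EXTERNAL,cv2.CHAIN_APPROX_NONE)
    c=max(cs,key=cv2.contourArea); return cv2.convexHull(c)
def dense(h):
    h=h[:,0].astype(float); o=[]
    for a,b in zip(h,np.roll(h,-1,0)):
        n=max(1,int(np.hypot(*(b-a)))); o+=[a+(b-a)*i/n for i in range(n)]
    o=np.array(o); return o[(o>2).all(1)&(o[:,0]<637)&(o[:,1]<397)]
def fit(views,dims,z0,q0):
    """views: list of (picture, mask); returns x,y,yaw(rad), rms px"""
    D=[(p,dense(cont(m))) for p,m in views]
    def res(q):
        o=[]
        for p,c in D:
            P=cv2.convexHull(project(p,box(q,dims,z0)).astype(np.float32))
            o+=[cv2.pointPolygonTest(P,(float(u),float(v)),True) for u,v in c]
        return np.array(o)
    r=least_squares(res,q0,x_scale=[10,10,.1],diff_step=1e-3,loss="soft_l1"); return r.x,np.sqrt(np.mean(res(r.x)**2))
HUE=dict(red=(172,6),yellow=(18,32),green=(50,80),blue=(108,125))
def hsv(p): return cv2.cvtColor(p["color"],cv2.COLOR_BGR2HSV)
E
python3 - <<'E'
from h import *
S,W,D=shot("scene"),shot("wrist"),shot("side")
for c in HUE:
  for p in(S,W,D):
    r=manip.outline_of(p,f"tub_{c}_centre"); q=manip.outline_of(p,f"place_{c}")
    print(c,p["name"],[(round(x["score"],2),np.round(x["extent"]).tolist(),int(x["mask"].sum())) for x in r[:2]],[(round(x["score"],2),np.round(x["extent"]).tolist()) for x in q[:5]])
for n in("bowl_centre","cup_centre"):
  for p in (S,D):
    r=manip.outline_of(p,n); print(n,p["name"],[(round(x["score"],2),np.round(x["extent"]).tolist()) for x in r[:2]])
h=hsv(W); 
for u,v in((205,190),(370,190),(360,300),(240,300),(300,250),(210,125),(385,117)): print((u,v),h[v,u])
h=hsv(S)
for u,v in((312,212),(285,270),(225,240),(250,190),(200,190)): print((u,v),h[v,u])
for n,uv in dict(red=(247,190),green=(220,240),yellow=(318,215),blue=(287,273),pile=(387,247),bowl=(364,300),cup=(475,290)).items(): print(n,np.round(ray(S,uv,{'pile':70,'bowl':40,'cup':50}.get(n,9))))
E
```

```text
red scene [(0.61, [372.0, 210.0, 418.0, 237.0], 892)] [(0.78, [224.0, 175.0, 274.0, 209.0])]
red wrist [(0.7, [133.0, 0.0, 199.0, 35.0], 1936)] [(0.86, [220.0, 275.0, 267.0, 359.0]), (0.38, [132.0, 0.0, 199.0, 35.0])]
red side [(0.62, [290.0, 226.0, 316.0, 262.0], 637)] [(0.66, [325.0, 179.0, 355.0, 203.0])]
yellow scene [(0.8, [365.0, 239.0, 411.0, 270.0], 1020)] [(0.78, [295.0, 198.0, 345.0, 236.0]), (0.72, [422.0, 174.0, 481.0, 217.0]), (0.63, [257.0, 137.0, 270.0, 158.0])]
yellow wrist [] [(0.85, [118.0, 247.0, 160.0, 322.0]), (0.66, [40.0, 0.0, 72.0, 10.0]), (0.59, [175.0, 103.0, 246.0, 234.0])]
yellow side [(0.82, [260.0, 231.0, 286.0, 258.0], 675)] [(0.91, [338.0, 281.0, 388.0, 339.0]), (0.82, [364.0, 193.0, 400.0, 212.0]), (0.77, [307.0, 207.0, 340.0, 238.0])]
green scene [(0.93, [357.0, 223.0, 384.0, 258.0], 355)] [(0.84, [191.0, 222.0, 251.0, 264.0])]
green wrist [(0.6, [171.0, 4.0, 278.0, 54.0], 3116)] [(0.64, [328.0, 266.0, 389.0, 356.0])]
green side [(0.59, [283.0, 236.0, 298.0, 252.0], 149)] [(0.71, [277.0, 175.0, 307.0, 201.0]), (0.7, [292.0, 226.0, 315.0, 262.0])]
blu
[... 252 characters left out ...]
[(0.75, [344.0, 281.0, 381.0, 325.0]), (0.36, [393.0, 231.0, 413.0, 269.0])]
bowl_centre side [(0.7, [219.0, 229.0, 254.0, 255.0])]
cup_centre scene [(0.85, [458.0, 274.0, 492.0, 312.0])]
cup_centre side [(0.91, [217.0, 285.0, 246.0, 328.0])]
(205, 190) [ 17  97 194]
(370, 190) [ 17  96 197]
(360, 300) [ 17  95 195]
(240, 300) [ 18  95 206]
(300, 250) [108  15 166]
(210, 125) [ 21 192 211]
(385, 117) [114 222 177]
(312, 212) [ 19  87 150]
(285, 270) [ 19  88 154]
(225, 240) [17 88 99]
(250, 190) [ 18  91 151]
(200, 190) [105   8 131]
red [ 449. -243.    9.]
green [ 636. -230.    9.]
yellow [440.   1.   9.]
blue [648.  -3.   9.]
pile [485. 232.  70.]
bowl [641. 226.  40.]
cup [498. 489.  50.]
```

```bash
python3 - <<'E'
from h import *
P={n:shot(n) for n in("scene","wrist","side")}
B=dict(red=(449,-243),green=(636,-230),yellow=(440,1),blue=(648,-3)); T=dict(red=(480,215),yellow=(545,235),green=(485,190),blue=(510,280))
def mk(p,thing,xy,z):
    uv=project(p,np.array([[*xy,z]]))[0]
    b=[x for x in manip.outline_of(p,thing) if np.hypot(*(np.add(x["extent"][:2],x["extent"][2:])/2-uv))<45]
    return b[0]["mask"] if b else None
for c in B:
    ms={n:mk(p,f"place_{c}",B[c],9) for n,p in P.items() if not(n=="wrist" and c in("red","green"))}
    sets=[[n] for n in ms if ms[n] is not None]; sets.append(sum(sets,[]))
    for s in sets:
        v=[(P[n],ms[n]) for n in s]
        # yaw init from scene minarea on plane
        best=min((fit(v,(170,78,9),0,[*B[c],a]) for a in np.radians([0,45,90,135])),key=lambda r:r[1])
        print("board",c,s,np.round(best[0][:2],1),round(np.degrees(best[0][2]),1),round(best[1],2))
for c in("red","yellow"):
    ms={n:mk(P[n],f"tub_{c}_centre",T[c],73) for n in("scene","side")}
    for s in(["scene"],["side"],["scene","side"]):
        v=[(P[n],ms[n]) for n in s if ms[n] is not None]
        if not v: continue
        best=min((fit(v,(116,58,42),52,[*T[c],a]) for a in np.radians([0,45,90,135])),key=lambda r:r[1])
        print("tub",c,s,np.round(best[0][:2],1),round(np.degrees(best[0][2]),1),round(best[1],2))
# tile positions
h=hsv(P["scene"])
for c,(a,b) in HUE.items():
    H=h[...,0]; m=((H>=a)|(H<=b) if a>b else (H>=a)&(H<=b))&(h[...,1]>150)&(h[...,2]>40)
    n,l,st,ce=cv2.connectedComponentsWithStats(m.astype(np.uint8))
    print(c,[(np.round(ray(P["scene"],ce[i],16)[:2]).tolist(),int(st[i,4])) for i in range(1,n) if st[i,4]>40])
E
```

```text
board red ['scene'] [ 445.6 -245.6] 94.2 0.44
board red ['side'] [ 445.9 -248.2] 94.5 0.34
board red ['scene', 'side'] [ 445.7 -246. ] 94.3 0.43
board green ['scene'] [ 636.2 -229.5] 91.5 0.23
board green ['side'] [ 637.7 -232.4] 91.4 0.46
board green ['scene', 'side'] [ 636.4 -229.7] -88.5 0.37
board yellow ['scene'] [433.8  -8. ] 76.8 1.95
board yellow ['side'] [433.7 -10. ] 77.5 1.27
board yellow ['scene', 'side'] [433.8  -8.6] 77.2 1.72
board blue ['scene'] [647.8  -1.1] -95.0 0.41
board blue ['wrist'] [647.4   2.4] 84.3 0.62
board blue ['side'] [648.1  -1.5] 82.4 0.81
board blue ['scene', 'wrist', 'side'] [647.4   2.2] 84.4 0.71
tub red ['scene'] [411.8 219.4] -76.8 1.19
tub red ['side'] [418. 215.] 286.7 1.08
tub red ['scene', 'side'] [414.5 219.8] 286.1 1.32
tub yellow ['scene'] [500.1 239.9] 283.1 1.15
tub yellow ['side'] [508.7 234.3] 106.5 0.98
tub yellow ['scene', 'side'] [503.2 240. ] 104.8 1.44
red [([452.0, -303.0], 110), ([376.0, 218.0], 732)]
yellow [([207.0, 408.0], 121), ([449.0, 50.0], 139), ([471.0, 239.0], 883)]
green [([453.0, 168.0], 192), ([638.0, -287.0], 98)]
blue [([413.0, 277.0], 146), ([655.0, 59.0], 147)]
```

play_rows(
  steps="20 -15 0 0 0 -0.05; 55 -40 0 0 0 -0.1; 90 -66 0 0 0 -0.15; 125 -92 0 0 0 -0.2; 160 -117 0 0 0 -0.262; 190 -139 0 0 0 -0.262; 210 -153 0 0 0 -0.262; 219 -160 0 0 0 -0.262; 219 -160 0 0 0 -0.262; 219 -160 0 0 0 -0.262",
  jaw=-1,
)

```text
t: 3.38
tool_pos: [415.5, 218.8, 231.5]
orientation: [[-0.26, 0.966, 0.001], [0.966, 0.26, -0.001], [-0.001, 0.001, -1.0]]
force: [0.5, -0.5, -0.6]
width: 85.4
grasp_force: 0.0
```

```bash
cat >>h.py <<'E'
TD=(116,58,42)
def mk(p,thing,xy,z,tol=60):
    uv=project(p,np.array([[*xy,z]]))[0]
    b=[x for x in manip.outline_of(p,thing) if np.hypot(*(np.add(x["extent"][:2],x["extent"][2:])/2-uv))<tol]
    return b[0]["mask"] if b else None
def find(p,thing,xy,dims,z0,yaw):
    m=mk(p,thing,xy,z0+dims[2]/2)
    if m is None: print(thing,p["name"],"none");return None
    q,e=fit([(p,m)],dims,z0,[*xy,np.radians(yaw)])
    print(thing,p["name"],np.round(q[:2],1),"yaw",round(np.degrees(q[2]),1),"rms",round(e,2),"px",m.sum()); return q
def tool(): 
    s=manip.read_state(); print("TCP",np.round(s["tool_pos"],1),"yaw of y",round(np.degrees(np.arctan2(s["orientation"][1,1],s["orientation"][0,1])),2)); return s
def delta(x,y,z,yaw_y):
    """world target -> tool shift & turn (tool vertical)"""
    s=tool(); R=s["orientation"]; a=np.degrees(np.arctan2(R[1,1],R[0,1]))
    d=R.T@(np.array([x,y,z])-s["tool_pos"]); t=(yaw_y-a+90)%180-90; print("shift",np.round(d,1),"wz",round(-np.radians(t),4))
E
python3 - <<'E'
from h import *
p=shot("wrist"); cv2.imwrite("pics/w1.png",p["color"]); s=tool(); S=shot("scene")
for q in (p,S):
    find(q,"tub_red_centre",(414,219),TD,52,105); find(q,"tub_yellow_centre",(503,240),TD,52,105)
    for c,xy in dict(red=(446,-246),yellow=(440,-4),blue=(647,2)).items(): find(q,f"place_{c}",xy,(170,78,9),0,85)
E
```

```text
TCP [416.  218.2 231.4] yaw of y 15.01
tub_red_centre wrist [414.6 222.1] yaw 104.2 rms 1.24 px 7079
tub_yellow_centre wrist [505.1 244.1] yaw 103.7 rms 2.61 px 6656
place_red wrist none
place_yellow wrist [434.7  -5. ] yaw 78.4 rms 0.7 px 4480
place_blue wrist [661.    8.8] yaw 75.8 rms 7.29 px 811
tub_red_centre scene [410.8 219.4] yaw 104.1 rms 1.03 px 928
tub_yellow_centre scene [500.  240.8] yaw 102.5 rms 1.39 px 966
place_red scene [ 445.2 -246.1] yaw 93.7 rms 0.47 px 1143
place_yellow scene [433.6  -7.3] yaw 77.8 rms 0.86 px 1178
place_blue scene [647.5  -1.4] yaw 84.6 rms 0.37 px 1568
```

View pics/w1.png

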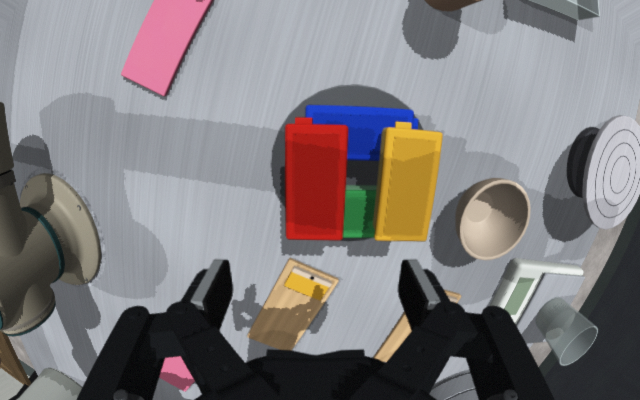

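The wrist view shows the red lid centred at (316,180), yellow at (410,185), blue's visible part at (360,130) and green's at (358,212). Small tabs on the +y ends of the lids bias the fit, so I'll strip them and re-fit.

```bash
sed -i 's|^    q,e=fit(\[(p,m)\]|    if op: m=cv2.morphologyEx(m.astype(np.uint8),cv2.MORPH_OPEN,np.ones((op,op)))\n    q,e=fit([(p,m)]|; s|def find(p,thing,xy,dims,z0,yaw)|def find(p,thing,xy,dims,z0,yaw,op=0)|' h.py; python3 - <<'E'
from h import *
p=shot("wrist")
q=find(p,"tub_red_centre",(414,219),TD,52,105,31); find(p,"tub_yellow_centre",(503,240),TD,52,105,31)
delta(q[0],q[1],60,np.degrees(q[2])-90)
E
```

```text
tub_red_centre wrist [415.7 218.2] yaw 104.1 rms 1.48 px 7077
tub_yellow_centre wrist [507.6 238.4] yaw 109.2 rms 4.24 px 6249
TCP [415.  219.  231.3] yaw of y 15.01
shift [ -0.9   0.4 171.3] wz 0.0154
```

play_rows(
  steps="0 0 20 0 0 0.015; 0 0 50 0 0 0.015; 0 0 85 0 0 0.015; 0 0 115 0 0 0.015; 0 0 135 0 0 0.015; 0 0 150 0 0 0.015; 0 0 160 0 0 0.015; 0 0 168 0 0 0.015; 0 0 171 0 0 0.015; 0 0 171 0 0 0.015; 0 0 171 0 0 0.015",
  jaw=-0.75,
)

```text
t: 5.05
tool_pos: [415.5, 219.2, 60.7]
orientation: [[-0.245, 0.97, 0.001], [0.97, 0.245, 0.0], [0.0, 0.001, -1.0]]
force: [0.3, -0.5, -0.9]
width: 75.0
grasp_force: 0.0
```

play_rows(
  steps="0 0 0 0 0 0; 0 0 0 0 0 0; 0 0 0 0 0 0; 0 0 0 0 0 0; 0 0 0 0 0 0; 0 0 0 0 0 0; 0 0 0 0 0 0; 0 0 0 0 0 0",
  jaw=1,
)

```text
t: 5.72
tool_pos: [415.6, 219.2, 61.4]
orientation: [[-0.244, 0.97, 0.002], [0.97, 0.244, 0.001], [0.0, 0.002, -1.0]]
force: [-1.1, -0.5, 5.9]
width: 57.0
grasp_force: 65.1
```

play_rows(
  steps="0 0 -5 0 0 0; 0 0 -15 0 0 0; 0 0 -30 0 0 0; 0 0 -50 0 0 0; 0 0 -75 0 0 0; 0 0 -95 0 0 0; 0 0 -105 0 0 0; -10 -2 -110 0 0 0; -30 -6 -110 0 0 0; -60 -11 -110 0 0 0.02; -95 -18 -110 0 0 0.05; -130 -24 -110 0 0 0.08",
)

```text
t: 6.72
tool_pos: [422.0, 85.3, 169.5]
orientation: [[-0.167, 0.986, -0.002], [0.986, 0.167, -0.001], [-0.0, -0.002, -1.0]]
force: [0.4, -0.1, -3.0]
width: 57.2
grasp_force: 64.9
```

play_rows(
  steps="-34 -8 0 0 0 0.03; -68 -16 0 0 0 0.05; -102 -23 0 0 0 0.07; -136 -30 0 0 0 0.09; -170 -38 0 0 0 0.1; -204 -45 0 0 0 0.1; -235 -50 0 0 0 0.1; -262 -54 0 0 0 0.1; -282 -57 0 0 0 0.1; -293 -58 0 0 0 0.1; -295 -58 0 0 0 0.1; -295 -58 0 0 0 0.1",
)

```text
t: 7.72
tool_pos: [414.7, -213.2, 169.6]
orientation: [[-0.066, 0.998, -0.001], [0.998, 0.066, 0.002], [0.002, -0.001, -1.0]]
force: [-0.3, -0.5, -3.7]
width: 57.0
grasp_force: 64.8
```

```bash
python3 - <<'E'
from h import *
tool(); p=shot("wrist"); cv2.imwrite("pics/w2.png",p["color"]); S=shot("scene"); D=shot("side")
for q in(p,S,D):
  find(q,"place_red",(446,-246),(170,78,9),0,94)
  find(q,"place_green",(636,-230),(170,78,9),0,91)
  find(q,"place_yellow",(434,-6),(170,78,9),0,78)
  find(q,"place_blue",(647,-1),(170,78,9),0,84)
E
```

```text
TCP [ 414.7 -213.2  169.6] yaw of y 3.76
place_red wrist none
place_green wrist [ 636.5 -225.5] yaw 90.7 rms 0.77 px 7125
place_yellow wrist [435.2  -3.6] yaw 78.3 rms 0.66 px 4728
place_blue wrist [647.5   2.8] yaw 84.8 rms 1.07 px 4767
place_red scene [ 445.5 -244.8] yaw 93.5 rms 0.28 px 1152
place_green scene [ 635.8 -228.9] yaw 90.2 rms 0.4 px 1381
place_yellow scene [434.4  -8.2] yaw 79.3 rms 0.32 px 1253
place_blue scene [647.6  -0.7] yaw 85.4 rms 0.35 px 1645
place_red side [ 447.5 -248. ] yaw 94.1 rms 0.56 px 440
place_green side [ 637.  -233.7] yaw 92.6 rms 0.39 px 432
place_yellow side [435.9  -7.2] yaw 77.5 rms 0.47 px 641
place_blue side [649.9  -0.9] yaw 84.1 rms 0.63 px 564
```

View pics/w2.png

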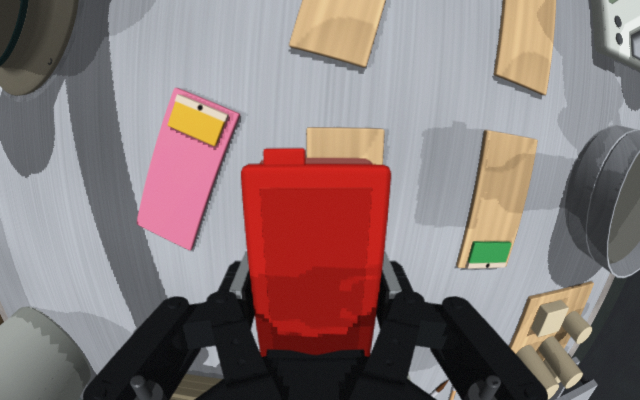

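play_rows(
  steps="-3 7 0 0 0 -0.004; -7 18 10 0 0 -0.004; -11 27 30 0 0 -0.004; -11 29 60 0 0 -0.004; -11 29 90 0 0 -0.004; -11 29 112 0 0 -0.004; -11 29 128 0 0 -0.004; -11 29 138 0 0 -0.004; -11 29 144 0 0 -0.004; -11 29 147 0 0 -0.004; -11 29 148 0 0 -0.004; -11 29 148 0 0 -0.004",
)

```text
t: 9.47
tool_pos: [445.7, -222.9, 22.7]
orientation: [[-0.071, 0.997, 0.001], [0.997, 0.071, -0.001], [-0.001, 0.001, -1.0]]
force: [0.9, -1.0, -3.1]
width: 56.9
grasp_force: 64.9
```

```bash
python3 - <<'E'
from h import *
tool(); p=shot("wrist");S=shot("scene"); D=shot("side"); cv2.imwrite("pics/w3.png",np.vstack([cv2.resize(p["color"][100:330,200:440],(480,460)),np.zeros((10,480,3),np.uint8)])); 
c=np.hstack([cv2.resize(S["color"][165:225,215:295],(400,300),interpolation=2),cv2.resize(D["color"][165:225,300:380],(400,300),interpolation=2)]);cv2.imwrite("pics/s3.png",c)
for q in(S,D): find(q,"tub_red_centre",(444.6,-222),TD,12,94)
E
```

```text
TCP [ 445.7 -222.9   22.7] yaw of y 4.07
tub_red_centre scene [ 446.9 -234.1] yaw 94.8 rms 4.11 px 388
tub_red_centre side [ 451.3 -228.5] yaw 101.8 rms 1.06 px 319
```

View pics/s3.png

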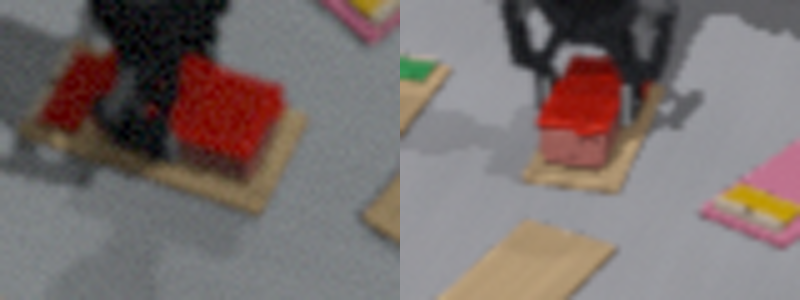

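The crops show the red tub squarely above the bare part of the red board, so I'll lower it the rest of the way.

play_rows(
  steps="0 0 1 0 0 0; 0 0 2 0 0 0; 0 0 3 0 0 0; 0 0 4 0 0 0; 0 0 4 0 0 0",
)

```text
t: 10.13
tool_pos: [445.1, -222.5, 18.4]
orientation: [[-0.071, 0.997, 0.0], [0.997, 0.071, -0.0], [-0.0, 0.0, -1.0]]
force: [-0.1, 0.9, -1.4]
width: 57.0
grasp_force: 65.0
```

play_rows(
  steps="0 0 0.3 0 0 0; 0 0 0.7 0 0 0; 0 0 0.7 0 0 0; 0 0 0.7 0 0 0",
)

```text
t: 10.47
tool_pos: [445.1, -222.5, 18.4]
orientation: [[-0.071, 0.997, 0.0], [0.997, 0.071, -0.0], [-0.0, 0.0, -1.0]]
force: [-2.6, 1.0, 5.3]
width: 57.2
grasp_force: 66.0
```

play_rows(
  steps="0 0 0 0 0 0; 0 0 0 0 0 0; 0 0 0 0 0 0; 0 0 -5 0 0 0; 0 0 -20 0 0 0; 0 0 -45 0 0 0; 0 0 -80 0 0 0; 0 0 -115 0 0 0; 0 0 -145 0 0 0; 0 0 -165 0 0 0; 0 0 -170 0 0 0; 0 0 -170 0 0 0",
  jaw=-0.75,
)

```text
t: 11.47
tool_pos: [445.9, -223.1, 189.4]
orientation: [[-0.071, 0.997, 0.004], [0.997, 0.071, -0.002], [-0.003, 0.003, -1.0]]
force: [-0.1, -0.2, -0.8]
width: 74.7
grasp_force: 0.0
```

```bash
python3 - <<'E'
from h import *
tool(); p=shot("wrist");S=shot("scene"); D=shot("side"); cv2.imwrite("pics/w4.png",p["color"])
for q in(p,S,D):
  find(q,"tub_red_centre",(444.6,-222),TD,9,94); 
  find(q,"place_red",(446,-246),(170,78,9),0,94)
find(p,"tub_red_centre",(444.6,-222),TD,9,94,25)
for q in(p,S,D): find(q,"place_green",(636,-230),(170,78,9),0,91)
E
```

```text
TCP [ 445.9 -223.1  189.4] yaw of y 4.07
tub_red_centre wrist [ 444.7 -219.9] yaw 93.8 rms 1.07 px 7110
place_red wrist [ 446.2 -241.6] yaw 93.5 rms 0.53 px 3010
tub_red_centre scene [ 442.3 -229.2] yaw 90.4 rms 1.4 px 728
place_red scene [ 446.6 -245.5] yaw 94.0 rms 0.75 px 482
tub_red_centre side [ 447.  -227.9] yaw 98.9 rms 0.97 px 330
place_red side [ 443.6 -242.4] yaw 97.1 rms 2.74 px 170
tub_red_centre wrist [ 445.4 -224.3] yaw 93.8 rms 2.0 px 6954
place_green wrist [ 636.7 -225.2] yaw 90.4 rms 0.67 px 7559
place_green scene [ 635.6 -229.5] yaw 90.0 rms 0.35 px 1404
place_green side [ 637.3 -232.2] yaw 91.2 rms 0.37 px 431
```

View pics/w4.png

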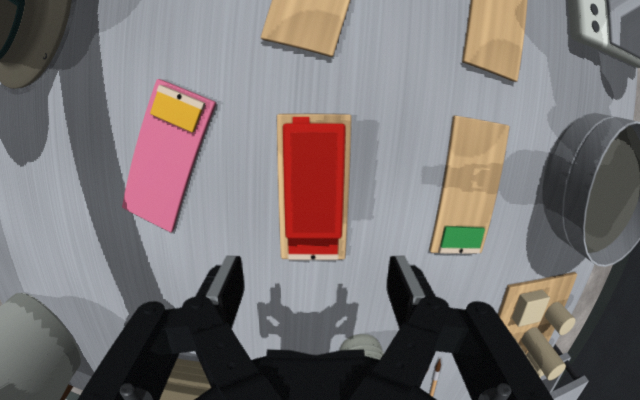

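```bash
python3 - <<'E'
from h import *
p=shot("wrist")
h=hsv(p); m=((h[...,0]>172)|(h[...,0]<6))&(h[...,1]>150)
m[:, :270]=0; m[:,360:]=0
# lid extent along centre columns 320..335
for u in(310,325,337):
    r=np.where(m[:,u])[0]; print(u,r.min(),r.max(),np.round(ray(p,(u,r.min()),51)[:2],1))
P=lambda uv,z:np.round(ray(p,uv,z)[:2],1)
print("lid near edge",P((315,238),51),"far",P((325,123),51),"board far",P((325,114),9),"board near",P((315,260),9))
print("left/right lid",P((284,180),51),P((345,180),51),"board",P((280,180),9),P((349,180),9))
cv2.imwrite("pics/w5.png",cv2.resize(p["color"][100:270,260:370],(440,680))[:600])
E
```

```text
310 119 255 [ 435.9 -158.5]
325 125 255 [ 449.7 -163. ]
337 125 255 [ 460.4 -162.1]
lid near edge [ 448.8 -274.5] far [ 449.5 -161.2] board far [ 450.4 -155.2] board near [ 452.4 -324.3]
left/right lid [ 415.5 -216.8] [ 472.4 -212.7] board [ 407.7 -228.9] [ 481.8 -223.5]
```

View pics/w5.png

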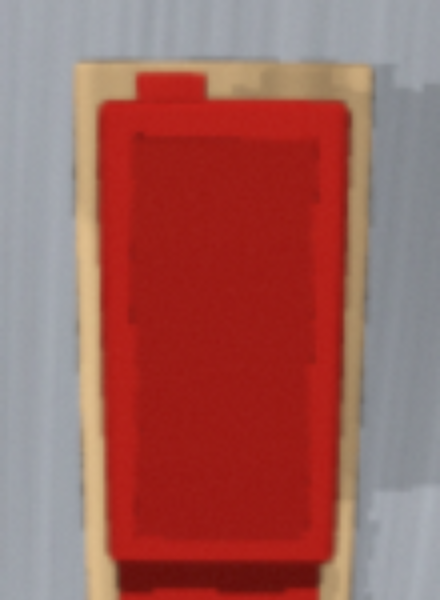

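Red sits well: its lid is centred on the bare part to about 1.5 mm and square. Next is yellow.

play_rows(
  steps="10 2 0 0 0 0; 30 6 0 0 0 0; 60 12 0 0 0 -0.03; 97 19 0 0 0 -0.06; 135 27 0 0 0 -0.09; 173 35 0 0 0 -0.12; 211 42 0 0 0 -0.15; 249 50 0 0 0 -0.177; 287 57 0 0 0 -0.177; 325 65 0 0 0 -0.177; 363 72 0 0 0 -0.177; 400 80 0 0 0 -0.177",
)

```text
t: 13.17
tool_pos: [495.6, 184.9, 187.9]
orientation: [[-0.246, 0.969, 0.0], [0.969, 0.246, 0.0], [0.0, 0.0, -1.0]]
force: [1.4, -0.6, -0.2]
width: 74.6
grasp_force: 0.0
```

```bash
python3 - <<'E'
from h import *
p=shot("wrist"); q=find(p,"tub_yellow_centre",(505,242),TD,52,104); delta(504.5,242,200,14.2); delta(504.5,242,61,14.2)
E
```

```text
tub_yellow_centre wrist [503.8 243.8] yaw 102.7 rms 1.25 px 10688
TCP [496.6 188.  187.7] yaw of y 14.54
shift [ 50.3  21.2 -12.1] wz 0.006
TCP [496.6 188.  187.7] yaw of y 14.54
shift [ 49.9  20.9 126.9] wz 0.006
```

play_rows(
  steps="25 10 0 0 0 0.006; 42 17 0 0 0 0.006; 50 21 0 0 0 0.006; 50 21 0 0 0 0.006; 50 21 0 0 0 0.006",
)

```text
t: 13.68
tool_pos: [504.2, 235.2, 187.5]
orientation: [[-0.24, 0.971, -0.001], [0.971, 0.24, -0.001], [-0.001, -0.001, -1.0]]
force: [0.1, -0.1, -1.0]
width: 74.9
grasp_force: 0.0
```

```bash
python3 - <<'E'
from h import *
p=shot("wrist"); q=find(p,"tub_yellow_centre",(505,242),TD,52,104);  delta(504.5,242,61,13.8);S=shot("side")
cv2.imwrite("pics/w6.png",p["color"])
E
```

```text
tub_yellow_centre wrist [504.5 242.9] yaw 102.6 rms 1.17 px 9713
TCP [504.2 234.6 187.6] yaw of y 13.82
shift [  7.2   2.2 126.5] wz 0.0003
```

View pics/w6.png

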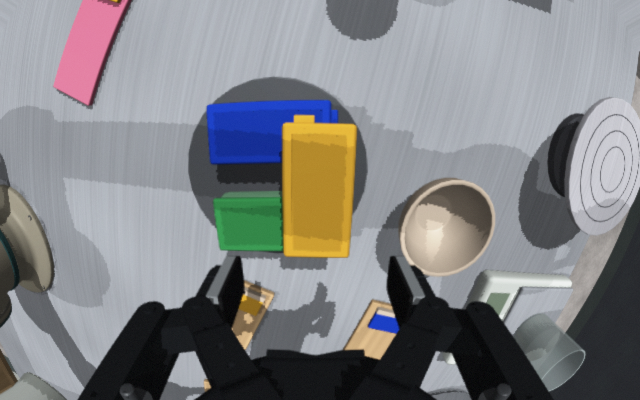

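play_rows(
  steps="3 1 15 0 0 0; 6 2 40 0 0 0; 6.5 2 70 0 0 0; 6.5 2 95 0 0 0; 6.5 2 112 0 0 0; 6.5 2 121 0 0 0; 6.5 2 125.5 0 0 0; 6.5 2 126.5 0 0 0; 6.5 2 126.5 0 0 0; 6.5 2 126.5 0 0 0",
)

```text
t: 14.67
tool_pos: [506.0, 242.7, 62.3]
orientation: [[-0.239, 0.971, 0.002], [0.971, 0.239, 0.001], [0.0, 0.003, -1.0]]
force: [-0.3, -0.2, 0.4]
width: 74.8
grasp_force: 0.0
```

play_rows(
  steps="0 0 0 0 0 0; 0 0 0 0 0 0; 0 0 0 0 0 0; 0 0 0 0 0 0; 0 0 0 0 0 0; 0 0 0 0 0 0; 0 0 0 0 0 0; 0 0 0 0 0 0",
  jaw=1,
)

```text
t: 15.33
tool_pos: [505.5, 242.8, 62.5]
orientation: [[-0.24, 0.971, 0.002], [0.971, 0.24, 0.0], [0.0, 0.002, -1.0]]
force: [-1.3, -1.0, 5.1]
width: 57.2
grasp_force: 65.6
```

play_rows(
  steps="0 0 -5 0 0 0; 0 0 -15 0 0 0; 0 0 -30 0 0 0; 0 0 -50 0 0 0; 0 0 -72 0 0 0; 0 0 -90 0 0 0; -3 -2 -100 0 0 0; -15 -8 -104 0 0 0.02; -35 -20 -105 0 0 0.06; -60 -34 -105 0 0 0.1; -90 -51 -105 0 0 0.15; -120 -68 -105 0 0 0.2",
)

```text
t: 16.33
tool_pos: [465.6, 107.8, 165.1]
orientation: [[-0.04, 0.999, -0.003], [0.999, 0.04, -0.001], [-0.001, -0.003, -1.0]]
force: [1.1, -1.0, -4.0]
width: 57.0
grasp_force: 64.7
```

```bash
python3 - <<'E'
from h import *
delta(431.1,-22.6,168,-12)
E
```

```text
TCP [465.6 107.8 165.1] yaw of y 2.29
shift [-128.9  -39.7   -2.7] wz 0.2495
```

play_rows(
  steps="-28 -9 0 0 0 0.05; -55 -18 0 0 0 0.1; -80 -26 0 0 0 0.15; -102 -33 0 0 0 0.2; -118 -38 0 0 0 0.25; -127 -40 0 0 0 0.25; -130 -41 0 0 0 0.25; -130 -41 0 0 0 0.25; -130 -41 0 0 0 0.25; -130 -41 0 0 0 0.25",
)

```text
t: 17.17
tool_pos: [432.3, -21.0, 166.0]
orientation: [[0.205, 0.979, -0.0], [0.979, -0.205, 0.001], [0.001, -0.0, -1.0]]
force: [-0.1, 0.5, -3.2]
width: 56.7
grasp_force: 64.8
```

```bash
python3 - <<'E'
from h import *
delta(431.1,-22.6,22,-12)
E
```

```text
TCP [432.3 -21.  166. ] yaw of y -11.85
shift [ -1.8  -0.8 144. ] wz 0.0026
```

play_rows(
  steps="-1 -1 12 0 0 0.0026; -2 -1.3 35 0 0 0.0026; -2 -1.3 65 0 0 0.0026; -2 -1.3 93 0 0 0.0026; -2 -1.3 115 0 0 0.0026; -2 -1.3 130 0 0 0.0026; -2 -1.3 139 0 0 0.0026; -2 -1.3 142 0 0 0.0026; -2 -1.3 144 0 0 0.0026; -2 -1.3 145 0 0 0.0026; -2 -1.3 145 0 0 0.0026",
)

```text
t: 18.08
tool_pos: [431.3, -23.4, 21.6]
orientation: [[0.208, 0.978, 0.001], [0.978, -0.208, -0.0], [0.0, 0.001, -1.0]]
force: [-0.1, 0.1, -3.4]
width: 56.9
grasp_force: 64.9
```

play_rows(
  steps="0.3 0 0.5 0 0 0; 0.5 0 1 0 0 0; 0.5 0 1.5 0 0 0; 0.5 0 2 0 0 0; 0.5 0 2.4 0 0 0; 0.5 0 2.4 0 0 0",
)

```text
t: 18.58
tool_pos: [430.8, -23.1, 19.5]
orientation: [[0.209, 0.978, 0.001], [0.978, -0.209, -0.0], [0.0, 0.001, -1.0]]
force: [-1.4, 0.6, 4.4]
width: 56.9
grasp_force: 66.0
```

play_rows(
  steps="0 0 0 0 0 0; 0 0 0 0 0 0; 0 0 0 0 0 0; 0 0 -5 0 0 0; 0 0 -20 0 0 0; 0 0 -45 0 0 0; 0 0 -80 0 0 0; 0 0 -115 0 0 0; 0 0 -145 0 0 0; 0 0 -165 0 0 0; 0 0 -170 0 0 0; 0 0 -170 0 0 0",
  jaw=-0.75,
)

```text
t: 19.58
tool_pos: [431.6, -23.2, 190.3]
orientation: [[0.209, 0.978, 0.004], [0.978, -0.209, -0.001], [-0.0, 0.004, -1.0]]
force: [0.1, -0.1, 0.2]
width: 74.8
grasp_force: 0.0
```

```bash
cat >>h.py <<'E'
def check(c,bxy,yaw,name):
    p=shot("wrist"); find(p,f"tub_{c}_centre",bxy,TD,9,yaw); find(p,f"place_{c}",bxy,(170,78,9),0,yaw)
    uv=project(p,np.array([[*bxy,30]]))[0].astype(int); u,v=np.clip(uv,[100,100],[540,300]); cv2.imwrite(name,cv2.resize(p["color"][v-100:v+100,u-100:u+100],(600,600)))
    return p
E
python3 - <<'E'
from h import *
tool(); p=check("yellow",(433,-10),78,"pics/w7.png")
find(p,"place_blue",(647,2),(170,78,9),0,84)
S=shot("scene")
for n,q in(("w",p),("s",S)):
  for c,xy in dict(green=(457,182),blue=(470,275)).items(): find(q,f"tub_{c}_centre",xy,TD,10,14)
E
```

```text
TCP [431.6 -23.2 190.3] yaw of y -12.06
tub_yellow_centre wrist [431.5 -21.7] yaw 77.2 rms 1.13 px 6983
place_yellow wrist [435.1  -4.1] yaw 78.4 rms 0.74 px 4795
place_blue wrist [647.6   2.5] yaw 84.4 rms 0.75 px 7875
tub_green_centre wrist [469.  192.6] yaw 14.4 rms 0.57 px 619
tub_blue_centre wrist none
tub_green_centre scene [466.9 183.1] yaw 12.3 rms 0.91 px 776
tub_blue_centre scene [444.7 273.8] yaw 12.3 rms 1.29 px 819
```

View pics/w7.png

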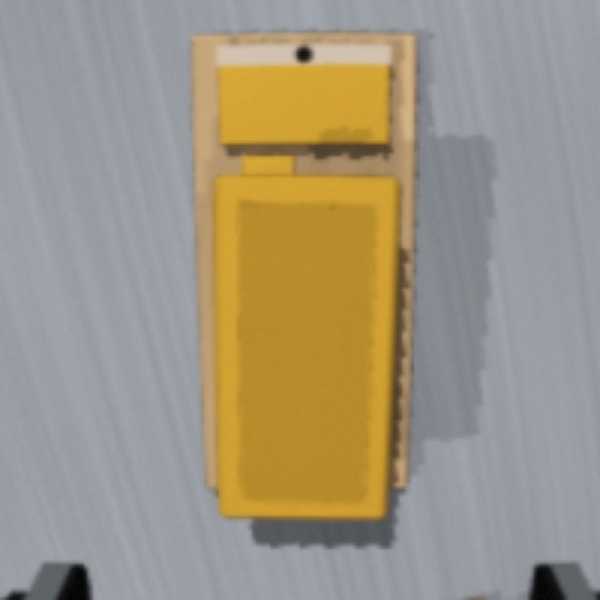

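Yellow is centred to under 1 mm. In the crop its lid spans (216..400, 177..518), on the bare part. Next is green.

play_rows(
  steps="8 0 0 0 0 0.1; 25 -1 0 0 0 0.21; 48 -1 0 0 0 0.32; 73 -2 0 0 0 0.43; 98 -3 0 0 0 0.54; 123 -4 0 0 0 0.65; 148 -4 0 0 0 0.76; 172 -5 0 0 0 0.87; 192 -5 0 0 0 0.98; 205 -6 0 0 0 1.07; 211 -6 0 0 0 1.117; 211 -6 0 0 0 1.117",
)

```text
t: 21.03
tool_pos: [469.0, 185.9, 188.2]
orientation: [[0.97, 0.242, -0.0], [0.242, -0.97, 0.0], [-0.0, -0.0, -1.0]]
force: [-0.1, -1.3, -0.3]
width: 74.6
grasp_force: 0.0
```

play_rows(
  steps="0 0 0 0 0 0; 0 0 0 0 0 0",
)

```text
t: 21.2
tool_pos: [468.6, 184.1, 188.4]
orientation: [[0.97, 0.242, -0.001], [0.242, -0.97, -0.001], [-0.001, 0.0, -1.0]]
force: [0.6, -0.8, -0.4]
width: 74.6
grasp_force: 0.0
```

```bash
python3 - <<'E'
from h import *
p=shot("wrist");cv2.imwrite("pics/w8.png",p["color"])
q=find(p,"tub_green_centre",(470,184),TD,10,14);find(p,"tub_blue_centre",(448,274),TD,10,14)
delta(q[0],q[1],20,np.degrees(q[2])-90)
E
```

```text
tub_green_centre wrist [472.4 186.8] yaw 14.4 rms 1.31 px 7052
tub_blue_centre wrist [449.8 277. ] yaw 11.1 rms 2.88 px 6517
TCP [468.8 183.9 188.7] yaw of y -76.09
shift [  4.2  -1.9 168.7] wz -0.0082
```

View pics/w8.png

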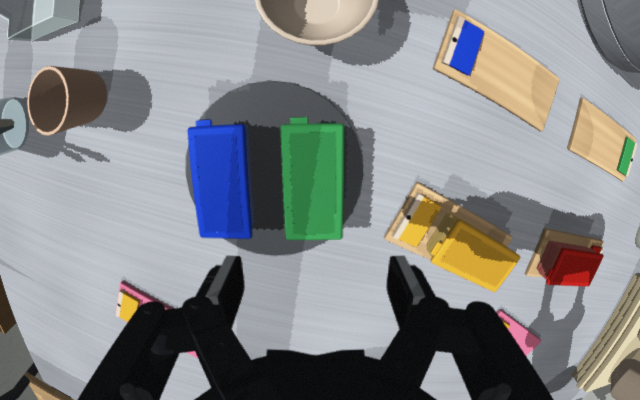

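play_rows(
  steps="1 -1 15 0 0 -0.008; 2.6 -1.9 40 0 0 -0.008; 2.6 -1.9 72 0 0 -0.008; 2.6 -1.9 105 0 0 -0.008; 2.6 -1.9 132 0 0 -0.008; 2.6 -1.9 150 0 0 -0.008; 2.6 -1.9 161 0 0 -0.008; 2.6 -1.9 166 0 0 -0.008; 2.6 -1.9 168.5 0 0 -0.008; 2.6 -1.9 168.5 0 0 -0.008; 2.6 -1.9 168.5 0 0 -0.008",
)

```text
t: 22.27
tool_pos: [471.7, 187.1, 21.0]
orientation: [[0.969, 0.248, 0.002], [0.248, -0.969, 0.0], [0.002, 0.0, -1.0]]
force: [0.2, 0.8, 0.0]
width: 75.0
grasp_force: 0.0
```

play_rows(
  steps="0 0 0 0 0 0; 0 0 0 0 0 0; 0 0 0 0 0 0; 0 0 0 0 0 0; 0 0 0 0 0 0; 0 0 0 0 0 0; 0 0 0 0 0 0; 0 0 0 0 0 0",
  jaw=1,
)

```text
t: 22.93
tool_pos: [471.9, 187.2, 21.5]
orientation: [[0.969, 0.249, 0.003], [0.249, -0.969, 0.0], [0.003, 0.0, -1.0]]
force: [-0.3, -0.8, 6.1]
width: 57.0
grasp_force: 65.9
```

play_rows(
  steps="0 0 -4 0 0 0; 0 0 -14 0 0 0; 0 0 -32 0 0 0; 0 0 -57 0 0 0; 0 0 -84 0 0 0; 0 0 -108 0 0 0; 1 5 -124 0 0 -0.02; 2 16 -130 0 0 -0.08; 5 34 -130 0 0 -0.18; 9 60 -130 0 0 -0.28; 13 90 -130 0 0 -0.38; 18 122 -130 0 0 -0.48",
)

```text
t: 23.93
tool_pos: [518.0, 72.9, 150.7]
orientation: [[0.74, 0.673, -0.0], [0.673, -0.74, 0.0], [-0.0, -0.001, -1.0]]
force: [-0.2, -0.3, -2.6]
width: 56.8
grasp_force: 64.9
```

```bash
python3 - <<'E'
from h import *
delta(636.4,-204.2,151,0.5)
E
```

```text
TCP [518.   72.9 150.7] yaw of y -47.74
shift [-98.7 284.7  -0.4] wz -0.8419
```

play_rows(
  steps="-11 32 0 0 0 -0.1; -22 64 0 0 0 -0.2; -33 95 0 0 0 -0.3; -44 127 0 0 0 -0.4; -55 158 0 0 0 -0.5; -66 190 0 0 0 -0.6; -77 221 0 0 0 -0.7; -86 248 0 0 0 -0.79; -93 268 0 0 0 -0.842; -97 280 0 0 0 -0.842; -99 285 0 0 0 -0.842; -99 285 0 0 0 -0.842",
)

```text
t: 24.93
tool_pos: [635.1, -205.3, 149.9]
orientation: [[-0.0, 1.0, -0.001], [1.0, 0.0, 0.001], [0.001, -0.001, -1.0]]
force: [0.5, 0.5, -2.8]
width: 57.0
grasp_force: 64.9
```

play_rows(
  steps="0 0 0 0 0 0; 0 0 0 0 0 0; 0 0 0 0 0 0",
)

```text
t: 25.18
tool_pos: [634.8, -203.3, 150.5]
orientation: [[-0.003, 1.0, -0.0], [1.0, 0.003, 0.001], [0.001, -0.0, -1.0]]
force: [-1.3, -0.4, -3.5]
width: 57.4
grasp_force: 64.9
```

```bash
python3 - <<'E'
from h import *
delta(636.4,-204.2,22.5,0.5); p=shot("wrist"); find(p,"place_blue",(647,2),(170,78,9),0,84); find(p,"place_green",(636,-226),(170,78,9),0,90)
E
```

```text
TCP [ 634.8 -203.3  150.5] yaw of y 0.2
shift [ -1.    1.7 128. ] wz -0.0053
place_blue wrist [647.6   2.5] yaw 84.1 rms 0.26 px 5145
place_green wrist none
```

play_rows(
  steps="-1 1 12 0 0 -0.005; -1 1 33 0 0 -0.005; -1 1 60 0 0 -0.005; -1 1 86 0 0 -0.005; -1 1 105 0 0 -0.005; -1 1 117 0 0 -0.005; -1 1 124 0 0 -0.005; -1 1 127 0 0 -0.005; -1 1 128.5 0 0 -0.005; -1 1 128.5 0 0 -0.005; -1 1 128.5 0 0 -0.005",
)

```text
t: 26.25
tool_pos: [637.2, -206.3, 23.0]
orientation: [[-0.007, 1.0, 0.002], [1.0, 0.007, -0.001], [-0.001, 0.002, -1.0]]
force: [-0.6, -0.1, -2.6]
width: 56.9
grasp_force: 65.0
```

play_rows(
  steps="1 -0.4 0.5 0 0 0; 1.5 -0.6 1 0 0 0; 1.5 -0.6 1.5 0 0 0; 1.5 -0.6 2 0 0 0; 1.5 -0.6 2.5 0 0 0; 1.5 -0.6 2.8 0 0 0; 1.5 -0.6 2.8 0 0 0",
)

```text
t: 26.83
tool_pos: [635.8, -204.4, 20.5]
orientation: [[-0.007, 1.0, 0.001], [1.0, 0.007, -0.0], [-0.0, 0.001, -1.0]]
force: [-1.0, 1.4, 5.5]
width: 57.2
grasp_force: 66.0
```

play_rows(
  steps="0 0 0 0 0 0; 0 0 0 0 0 0; 0 0 0 0 0 0; 0 0 -5 0 0 0; 0 0 -20 0 0 0; 0 0 -45 0 0 0; 0 0 -80 0 0 0; 0 0 -115 0 0 0; 0 0 -145 0 0 0; 0 0 -165 0 0 0; 0 0 -170 0 0 0; 0 0 -170 0 0 0",
  jaw=-0.75,
)

```text
t: 27.83
tool_pos: [636.6, -204.8, 191.0]
orientation: [[-0.007, 1.0, 0.004], [1.0, 0.007, -0.002], [-0.002, 0.004, -1.0]]
force: [0.8, -0.1, -0.1]
width: 74.1
grasp_force: 0.0
```

```bash
python3 - <<'E'
from h import *
tool(); p=check("green",(636,-220),90.5,"pics/w9.png")
delta(447.5,275.5,190,-76.5)
E
```

```text
TCP [ 636.6 -204.8  191. ] yaw of y 0.42
tub_green_centre wrist [ 636.1 -203.7] yaw 90.7 rms 1.32 px 6864
place_green wrist [ 636.  -226.4] yaw 90.4 rms 0.42 px 3472
TCP [ 634.5 -204.   186.7] yaw of y 0.42
shift [ 480.8 -183.5   -1.9] wz 1.3425
```

View pics/w9.png

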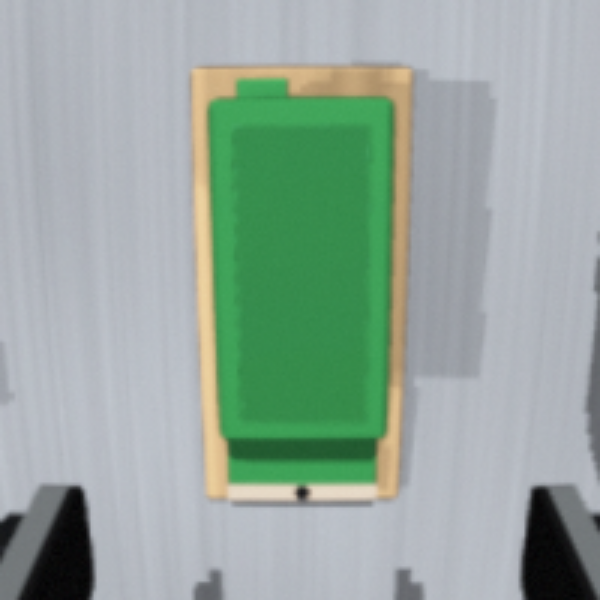

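Green is within about 1 mm. Now the last one, blue.

play_rows(
  steps="10 -4 0 0 0 0.05; 30 -11 0 0 0 0.13; 60 -23 0 0 0 0.24; 95 -36 0 0 0 0.35; 131 -50 0 0 0 0.46; 167 -64 0 0 0 0.57; 203 -77 0 0 0 0.68; 239 -91 0 0 0 0.79; 275 -105 0 0 0 0.9; 311 -119 0 0 0 1.01; 347 -132 0 0 0 1.12; 383 -146 0 0 0 1.22",
)

```text
t: 28.98
tool_pos: [484.8, 178.8, 186.9]
orientation: [[0.938, 0.345, -0.004], [0.345, -0.938, -0.001], [-0.004, -0.0, -1.0]]
force: [1.2, 0.1, 0.2]
width: 74.4
grasp_force: 0.0
```

```bash
python3 - <<'E'
from h import *
delta(447.5,275.5,190,-76.5)
E
```

```text
TCP [484.8 178.8 186.9] yaw of y -69.8
shift [  -1.6 -103.7   -3. ] wz 0.117
```

play_rows(
  steps="-1 -33 0 0 0 0.05; -2 -62 0 0 0 0.1; -2 -85 0 0 0 0.12; -2 -99 0 0 0 0.12; -2 -103 0 0 0 0.12; -2 -103 0 0 0 0.12; -2 -103 0 0 0 0.12; -2 -103 0 0 0 0.12",
)

```text
t: 29.65
tool_pos: [449.1, 272.2, 188.3]
orientation: [[0.972, 0.235, -0.001], [0.235, -0.972, -0.001], [-0.001, 0.001, -1.0]]
force: [0.8, -0.4, 0.2]
width: 74.4
grasp_force: 0.0
```

```bash
python3 - <<'E'
from h import *
p=shot("wrist");q=find(p,"tub_blue_centre",(448,275),TD,10,14)
delta(q[0],q[1],20,np.degrees(q[2])-90)
E
```

```text
tub_blue_centre wrist [451.1 276.1] yaw 14.2 rms 1.29 px 7055
TCP [449.3 272.2 188.6] yaw of y -76.44
shift [  2.8  -3.4 168.6] wz -0.0119
```

play_rows(
  steps="1 -2 15 0 0 -0.012; 1.2 -3.4 40 0 0 -0.012; 1.2 -3.4 72 0 0 -0.012; 1.2 -3.4 105 0 0 -0.012; 1.2 -3.4 132 0 0 -0.012; 1.2 -3.4 150 0 0 -0.012; 1.2 -3.4 161 0 0 -0.012; 1.2 -3.4 166 0 0 -0.012; 1.2 -3.4 168.5 0 0 -0.012; 1.2 -3.4 168.5 0 0 -0.012; 1.2 -3.4 168.5 0 0 -0.012",
)

```text
t: 30.67
tool_pos: [450.1, 276.9, 21.2]
orientation: [[0.969, 0.247, 0.002], [0.247, -0.969, 0.001], [0.002, -0.0, -1.0]]
force: [0.6, 0.7, 0.5]
width: 74.7
grasp_force: 0.0
```

play_rows(
  steps="0 0 0 0 0 0; 0 0 0 0 0 0; 0 0 0 0 0 0; 0 0 0 0 0 0; 0 0 0 0 0 0; 0 0 0 0 0 0; 0 0 0 0 0 0; 0 0 0 0 0 0",
  jaw=1,
)

```text
t: 31.33
tool_pos: [450.2, 277.2, 21.7]
orientation: [[0.969, 0.248, 0.003], [0.248, -0.969, 0.001], [0.003, -0.0, -1.0]]
force: [-0.0, -1.7, 5.9]
width: 57.2
grasp_force: 66.0
```

play_rows(
  steps="0 0 -4 0 0 0; 0 0 -14 0 0 0; 0 0 -32 0 0 0; 0 0 -57 0 0 0; 0 0 -84 0 0 0; 0 0 -108 0 0 0; 2 5 -124 0 0 -0.02; 5 15 -130 0 0 -0.08; 11 32 -130 0 0 -0.18; 20 57 -130 0 0 -0.28; 30 86 -130 0 0 -0.38; 41 117 -130 0 0 -0.48",
)

```text
t: 32.33
tool_pos: [517.5, 173.2, 150.9]
orientation: [[0.741, 0.672, -0.0], [0.672, -0.741, 0.0], [-0.0, -0.001, -1.0]]
force: [0.6, -0.1, -2.2]
width: 56.9
grasp_force: 65.1
```

```bash
python3 - <<'E'
from h import *
delta(645.7,-16.5,151,-5.7)
E
```

```text
TCP [517.5 173.2 150.9] yaw of y -47.79
shift [-3.250e+01  2.266e+02 -2.000e-01] wz -0.7346
```

play_rows(
  steps="-4 30 0 0 0 -0.1; -8 60 0 0 0 -0.2; -13 90 0 0 0 -0.3; -17 120 0 0 0 -0.4; -21 148 0 0 0 -0.5; -25 175 0 0 0 -0.6; -28 199 0 0 0 -0.69; -31 215 0 0 0 -0.735; -32 224 0 0 0 -0.735; -32.5 227 0 0 0 -0.735; -32.5 227 0 0 0 -0.735; -32.5 227 0 0 0 -0.735",
)

```text
t: 33.33
tool_pos: [644.2, -16.2, 150.4]
orientation: [[0.106, 0.994, -0.001], [0.994, -0.106, 0.001], [0.001, -0.001, -1.0]]
force: [0.0, 0.6, -2.6]
width: 57.0
grasp_force: 65.1
```

play_rows(
  steps="0 0 0 0 0 0; 0 0 0 0 0 0",
)

```text
t: 33.5
tool_pos: [644.5, -16.0, 150.6]
orientation: [[0.105, 0.995, -0.0], [0.995, -0.105, 0.0], [0.0, -0.0, -1.0]]
force: [0.9, -0.3, -1.9]
width: 56.9
grasp_force: 65.1
```

```bash
python3 - <<'E'
from h import *
delta(645.7,-16.5,23,-5.7)
E
```

```text
TCP [644.5 -16.  150.6] yaw of y -6.0
shift [ -0.4   1.3 127.6] wz -0.0052
```

play_rows(
  steps="0 0.6 12 0 0 -0.005; 0 0.6 33 0 0 -0.005; 0 0.6 60 0 0 -0.005; 0 0.6 86 0 0 -0.005; 0 0.6 105 0 0 -0.005; 0 0.6 117 0 0 -0.005; 0 0.6 124 0 0 -0.005; 0 0.6 127 0 0 -0.005; 0 0.6 128 0 0 -0.005; 0 0.6 128 0 0 -0.005; 0 0.6 128 0 0 -0.005",
)

```text
t: 34.42
tool_pos: [646.7, -17.3, 23.7]
orientation: [[0.1, 0.995, 0.003], [0.995, -0.1, -0.0], [-0.0, 0.003, -1.0]]
force: [0.4, -0.1, -2.2]
width: 57.0
grasp_force: 65.1
```

play_rows(
  steps="0.3 -0.2 0.5 0 0 0; 0.5 -0.4 1.2 0 0 0; 0.5 -0.4 1.8 0 0 0; 0.5 -0.4 2.4 0 0 0; 0.5 -0.4 2.9 0 0 0; 0.5 -0.4 3.2 0 0 0; 0.5 -0.4 3.2 0 0 0",
)

```text
t: 35.0
tool_pos: [645.6, -16.7, 20.7]
orientation: [[0.1, 0.995, 0.001], [0.995, -0.1, -0.0], [-0.0, 0.001, -1.0]]
force: [-2.0, -0.4, 6.1]
width: 57.1
grasp_force: 66.3
```

play_rows(
  steps="0 0 0 0 0 0; 0 0 0 0 0 0; 0 0 0 0 0 0; 0 0 -5 0 0 0; 0 0 -20 0 0 0; 0 0 -45 0 0 0; 0 0 -80 0 0 0; 0 0 -115 0 0 0; 0 0 -145 0 0 0; 0 0 -165 0 0 0; 0 0 -170 0 0 0; 0 0 -170 0 0 0",
  jaw=-0.75,
)

```text
t: 36.0
tool_pos: [646.4, -16.8, 191.2]
orientation: [[0.1, 0.995, 0.004], [0.995, -0.1, -0.001], [-0.0, 0.004, -1.0]]
force: [0.2, 0.4, -0.5]
width: 74.6
grasp_force: 0.0
```

```bash
python3 - <<'E'
from h import *
tool(); p=check("blue",(647,0),84.3,"pics/w10.png"); cv2.imwrite("pics/w11.png",p["color"])
S=shot("scene"); print([manip.outline_of(S,n)[0]["extent"] for n in("bowl_centre","cup_centre")])
E
```

```text
TCP [646.4 -16.8 191.2] yaw of y -5.76
tub_blue_centre wrist [647.9   0. ] yaw 84.2 rms 8.23 px 6942
place_blue wrist [647.6   0. ] yaw 84.6 rms 1.58 px 4643
[[344.1, 278.2, 383.0, 323.2], [458.0, 276.2, 492.6, 308.9]]
```

View pics/w11.png

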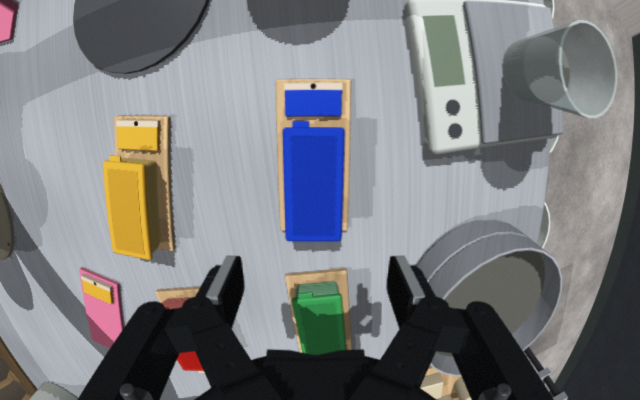

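```bash
python3 - <<'E'
from h import *
p=shot("wrist"); find(p,"tub_blue_centre",(646,-15),TD,9,84); find(p,"place_blue",(647,5),(170,78,9),0,84); tool()
E
```

```text
tub_blue_centre wrist [645.8 -17.2] yaw 83.9 rms 0.99 px 7181
place_blue wrist [647.5   2.3] yaw 84.2 rms 0.54 px 4798
TCP [645.  -16.7 188.2] yaw of y -5.77
```

```bash
python3 -c "
from bench import manip
print(manip.finish_job())"
```

```text
the job is handed in; nothing more can be done
None
```

All four glaze tubs are set down on the boards of their own colours, each square and within about 1.5 mm of centre by the wrist camera; the bowl and cup were not touched, and the job is handed in at about 36 s on the robot's clock.

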